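# Put the breakfast things back on the acrylic tiers

## Robot

A 6-joint arm with a two-finger parallel gripper is mounted at the origin on the work surface. World frame = base frame: x ahead of the robot, y to its left, z up, the work surface at z = 0. Lengths are in m, angles in rad, forces in N, time in s.
With the tool pointing down it reaches from about 0.225 to 0.875 m from the base axis. Payload 3.4 kg.
Tool frame: the origin (TCP) lies midway between the tips of the shut fingers; the grasp point (between the pads) lies 19 mm behind it; z points along the fingers, y is the line along which they close (so a half turn about z gives the same grasp; the last joint's range is limited). The gripper opens to 85 mm and grips with 20 to 120 N. Pads are 22 mm wide; open, the fingers measure 114 mm over their backs; the gripper's body (76 mm by 85 mm) begins 54 mm behind the grasp point. The pads swing forward as they close: fully open they stand 13 mm farther back than shut.
Start: joints at [-1.266, 0.276, 1.505, -0, 1.361, -0.121], TCP at [0.238, -0.524, 0.231] pointing down, gripper open.
Joint ranges: [-2.89, 2.89], [-0.75, 2.08], [0.22, 2.7], [-1.18, 4.32], [0.11, 2.71], [-2.7, 2.7]. Speed limits (rad/s): [2.57, 2.57, 3.14, 3.14, 3.14, 3.14].

## Interface

Orientations are given as a unit quaternion [w, x, y, z].
In Python, from bench import env gives the robot as it stands. The module is installed in compiled form; this text tells all that it offers.
- The arm moves only by the tool arm_command, never from a script. Its argument "rows" is a list that holds one entry, the list of rows, each a list of 7 numbers: the closure, from -1 (fully open) to 1 (shut), then the shift along the world's x, y, z in m, then the turn, a rotation vector about the world's x, y, z in degrees. In form: [[[hand, tx, ty, tz, ax, ay, az], ...]]. A call has 1 to 8 rows; each row is the pose to reach, as a shift and turn from the pose commanded when the call began; what a row does not reach only later rows make up. A row lasts 1/10 s, in which the tool goes at most 50 mm and 8.59 degrees, less where a joint would pass 70% of its speed; a pose out of reach is approached as far as the arm can. A call with a gripper value outside its range is refused whole. The fingers move at their own pace and stop on an object; "grip_force" is the grip in N (left out, the last holds). Time passes only in rows, so rows that repeat a pose let the fingers close. It gives the time, the measured TCP pose, the force, the opening and the grip force at its end, in the units of the state.
- env.sense(): the state, without advancing time (a new reading comes with each control period).
- env.grab_frame(name): name is "scene" or "top" or "wrist"; returns the picture (420x560x3 uint8, red, green, blue); there is no depth.
- env.camera_model(name): a dict with "mtx" (3x3 intrinsics, pixels), "k1" (the pictures are not rectified: a ray, as slopes to the right and down, at radius r is drawn at 1 + k1 r^2 times it, then the intrinsics apply), "origin" and "orientation" of the camera in the world. Camera axes: x right, y down, z forward; pixel columns grow to the right and rows downward; lengths in m; the calibration is good to about 2 mm. A picture is of the moment at which its call begins: read the wrist's pose just before it. camera_model takes no time and is no camera call; for the wrist camera it gives the pose at the moment of the call.
- env.job_done(): hands the job in; it is judged then, once.
The state is a dict: "time": time; "q": joint angles; "dq": joint speeds; "tau": joint torques, N m; "tool_pos": TCP position; "orientation": TCP orientation; "contact_force": force on the tool from outside, world axes, zero at the start; "moment": the same for the moment, N m; "grip_width": finger opening in m; "grip_force": force on a finger pad.
Only numpy, scipy, OpenCV 4.12 (cv2) and the standard library are available. Lean on these libraries where they do the work, as an engineer would, in place of code of your own. Each camera call takes 0.05 s, during which the arm holds its last target. There are 200 camera calls.

## Task

Put the breakfast things away on the clear acrylic stands: the two egg cups on the lowest stand, the two bamboo-lidded jars on the middle one and the white measuring beaker on the tallest, each standing upright with its whole base on a cork pad of its own. Set them down rather than dropping them, and leave the kitchen timer where it stands.

Things in the scene. Friction and masses are not known exactly. Their poses are not given: they have to be found in the camera images.
- cup_a_center (a point): pale stoneware egg cup standing upright, open at the top, one of two alike; 60 mm high: straight round bowl of 48 mm outside diameter (46 mm at its foot) from 20 mm up to the rim, 3.5 mm wall, on a 30 mm stem and a flat 44 mm foot. This point is on its axis, half-way up, 30 mm above its underside.
- cup_b_center (a point): pale stoneware egg cup standing upright, open at the top, the other of the two; 60 mm high: straight round bowl of 48 mm outside diameter (46 mm at its foot) from 20 mm up to the rim, 3.5 mm wall, on a 30 mm stem and a flat 44 mm foot. This point is on its axis, half-way up, 30 mm above its underside.
- jar_a_center (a point): small closed glass jar standing upright, one of two alike; straight round glass 54 mm in diameter, with a closed flat bamboo lid 56 mm in diameter and 14 mm thick on top, 70 mm high in all; flat 54 mm base. This point is on its axis, half-way up, 35 mm above its underside.
- jar_b_center (a point): small closed glass jar standing upright, the other of the two; straight round glass 54 mm in diameter, with a closed flat bamboo lid 56 mm in diameter and 14 mm thick on top, 70 mm high in all; flat 54 mm base. This point is on its axis, half-way up, 35 mm above its underside.
- beaker_center (a point): white plastic measuring beaker standing upright, open at the top, with a tiny pouring lip on the rim; 66 mm high, round, 54 mm outside diameter at the flat base widening evenly to 60 mm at the rim, 3 mm wall. This point is on its axis, half-way up, 33 mm above its underside.
- tier_low: fixed clear acrylic riser, pale edges, deck 100 mm (its x) by 180 mm (its y), the lowest of three. On it two round cork pads, 68 mm diameter, centred 42 mm either side of its middle along y, for the two egg cups. Pad tops 25 mm above the counter, 3 mm above the deck. Origin: on the counter under the deck's middle; x short side, within 0.25 rad of straight away from the robot; y long side; z up.
- tier_mid: fixed clear acrylic riser, pale edges, deck 100 mm (its x) by 180 mm (its y), the middle one of three. On it two round cork pads, 78 mm diameter, centred 42 mm either side of its middle along y, for the two jars. Pad tops 65 mm above the counter, 3 mm above the deck. Origin: on the counter under the deck's middle; x short side, within 0.25 rad of straight away from the robot; y long side; z up.
- tier_high: fixed clear acrylic riser, pale edges, deck 100 mm (its x) by 180 mm (its y), the tallest of three. On it one round cork pad, 78 mm diameter, in the middle, for the beaker. Pad tops 105 mm above the counter, 3 mm above the deck. Origin: on the counter under the deck's middle; x short side, within 0.25 rad of straight away from the robot; y long side; z up.
- timer_center (a point): round steel and white kitchen timer, 60 mm in diameter and 48 mm high, loose, standing on the counter off to the right: a bystander. This point is on its axis, 24 mm above its underside.

How it is judged:
By the outcome, as a careful person would: the job done as asked, in the order asked, and still so for the second after the job is handed in, with the robot touching nothing.
It also fails if it takes over 122 s, if anything falls off the work surface, if the arm or the gripper's body presses on something with over 40 N, if the wrist force passes 120 N, or if a joint passes its speed limit or range.

## Working session

There is one attempt and no reset: what is moved stays moved. The work goes in short steps, Python scripts to look and compute and a tool call to move; the robot and the scene stay as the last step left them, time stands still between calls to the robot, and variables do not carry over. Pictures are saved under pics/ and viewed, at most 14 in all, crops included, and the job is handed in when it is done.

Besides the shell and the picture viewer there is one more tool, called as name(argument=value, ...) on one line, values as JSON. arm_command: Moves the arm, as the interface text tells. Its arguments: {"type":"object","properties":{"rows":{"type":"array"},"grip_force":{"type":"number"}},"required":["rows"]}

```bash
mkdir -p pics; cat > h.py <<'E'
import numpy as np, cv2
from scipy.spatial.transform import Rotation as R
from bench import env
def model(n):
    m=env.camera_model(n); m={k:(np.array(v,float) if k!='k1' else float(v)) for k,v in m.items()}
    o=m['orientation']; m['R']=o if o.shape==(3,3) else R.from_quat(o,scalar_first=True).as_matrix(); return m
def ray(m,u,v):
    K=m['mtx']; d=np.array([(u-K[0,2])/K[0,0],(v-K[1,2])/K[1,1]]); s=d.copy()
    for _ in range(20): s=d/(1+m['k1']*(s@s))
    r=m['R']@np.array([s[0],s[1],1]); return m['origin'],r/np.linalg.norm(r)
def onz(m,u,v,z):
    o,r=ray(m,u,v); return o+r*(z-o[2])/r[2]
def proj(m,P):
    p=m['R'].T@(np.array(P)-m['origin']); s=p[:2]/p[2]; s=s*(1+m['k1']*(s@s)); return m['mtx'][:2,:2]@s+m['mtx'][:2,2]
def tri(*rs):
    A=0;b=0
    for o,r in rs:
        M=np.eye(3)-np.outer(r,r);A=A+M;b=b+M@o
    return np.linalg.solve(A,b)
def save(n,img): cv2.imwrite('pics/'+n,cv2.cvtColor(img,cv2.COLOR_RGB2BGR))
E
python3 - <<'E'
from h import *
for n in('scene','top','wrist'):
    m=model(n); i=env.grab_frame(n); np.save(n+'0.npy',i); save(n+'0.png',i); print(n,m['origin'],m['R'].round(3).tolist(),m['mtx'].round(1).tolist(),m['k1'])
s=env.sense();print(s['time'],s['tool_pos'],s['orientation'],s['grip_width'])
E
```

```text
scene [1.06720384 0.26783301 0.85820593] [[-0.535, 0.661, -0.527], [0.845, 0.428, -0.321], [0.013, -0.617, -0.787]] [[387.3, 0.0, 283.1], [0.0, 387.3, 203.0], [0.0, 0.0, 1.0]] -0.0482489271244725
top [ 0.43938645 -0.06611048  1.17904096] [[0.0, -0.998, 0.06], [-1.0, -0.0, 0.002], [-0.002, -0.06, -0.998]] [[546.5, 0.0, 271.8], [0.0, 546.5, 212.0], [0.0, 0.0, 1.0]] -0.05295090553989159
wrist [ 0.31338434 -0.49028381  0.37208048] [[0.413, -0.862, -0.293], [-0.911, -0.392, -0.13], [-0.003, 0.321, -0.947]] [[313.7, 0.0, 277.1], [0.0, 313.7, 210.3], [0.0, 0.0, 1.0]] -0.020831482498080055
0.15 [ 0.23737376 -0.52328382  0.23062839] [-6.97892422e-04  9.77421907e-01  2.11295820e-01 -7.03734217e-05] 0.08577717617726628
```

View pics/scene0.png

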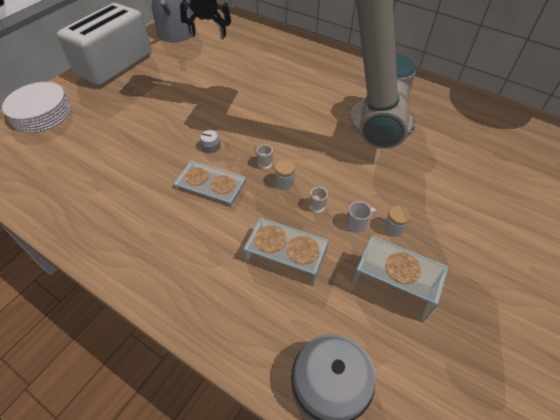

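View pics/top0.png

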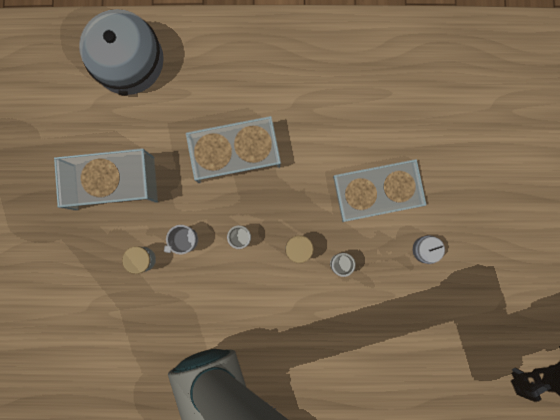

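The scene view shows the low stand (210,183), middle (287,247) and high (402,272), with the cups, jars and beaker in a row. In the top view the pads are at (361,193), (400,186), (213,151), (253,143) and (100,177). The cups are at (239,237) and (343,264), the jars at (300,249) and (136,260), and the beaker at (181,239) with its lip at (168,249). The timer is at (431,250).

```bash
cat > seg.py <<'E'
from h import *
# local colour segmentation: grow from seed by Lab distance to seed median, within radius
def blob(img,u,v,rad,tol,med=4):
    lab=cv2.cvtColor(img,cv2.COLOR_RGB2LAB).astype(float)
    p=lab[v-med:v+med+1,u-med:u+med+1].reshape(-1,3); c=np.median(p,0)
    d=np.sqrt((0.5*(lab[...,0]-c[0]))**2+(lab[...,1]-c[1])**2+(lab[...,2]-c[2])**2)
    m=(d<tol).astype(np.uint8); circ=np.zeros_like(m); cv2.circle(circ,(u,v),rad,1,-1); m&=circ
    m=cv2.morphologyEx(m,cv2.MORPH_CLOSE,np.ones((5,5))); m=cv2.morphologyEx(m,cv2.MORPH_OPEN,np.ones((3,3)))
    cs,_=cv2.findContours(m,cv2.RETR_EXTERNAL,cv2.CHAIN_APPROX_NONE); k=max(cs,key=cv2.contourArea)
    return cv2.fitEllipse(cv2.convexHull(k))
E
python3 - <<'E'
from seg import *
T={'lowR':((400,186),(197,176)),'lowL':((361,193),(223,185)),'midR':((253,143),(270,239)),'midL':((213,151),(303,250)),'high':((100,177),(403,268)),'jarR':((300,249),(285,169)),'jarL':((136,260),(398,215))}
it,isc=np.load('top0.npy'),np.load('scene0.npy'); mt,ms=model('top'),model('scene')
ov=[cv2.resize(i,None,fx=2,fy=2,interpolation=cv2.INTER_CUBIC) for i in(it,isc)]
for n,(a,b) in T.items():
    r=24 if 'jar' not in n else 17
    ea=blob(it,*a,r,13); eb=blob(isc,*b,r,13)
    P=tri(ray(mt,*ea[0]),ray(ms,*eb[0])); z=P[2]; Q=onz(mt,*ea[0],z)
    print(n,np.round(ea[0]+ea[1],1),np.round(eb[0]+eb[1],1),P.round(4))
    for o,e in zip(ov,(ea,eb)): cv2.ellipse(o,((e[0][0]*2,e[0][1]*2),(e[1][0]*2,e[1][1]*2),e[2]),(255,0,0),1)
c=np.vstack([ov[0][210:580,80:880],ov[1][240:600,300:1100][:230]])
save('c1.png',ov[0][220:580,80:880]);save('c2.png',ov[1][220:620,300:940])
E
```

```text
lowR [399.2 186.2  31.5  32. ] [195.5 168.6  31.3  44.7] [ 0.5614 -0.329   0.0591]
lowL [360.5 193.6  31.7  31.9] [224.4 176.7  32.   36.3] [ 0.5436 -0.2453  0.0598]
midR [251.  143.9  36.4  41.6] [272.5 235.   37.1  47.3] [ 0.6432 -0.0205  0.0798]
midL [214.3 151.2  36.5  43.1] [301.8 244.4  36.9  42.3] [0.6284 0.0533 0.0815]
high [ 99.6 177.3  38.2  39.2] [405.1 264.   37.6  38.7] [0.5705 0.2773 0.1165]
jarR [298.9 250.3  26.9  33.6] [288.1 166.   24.4  33.7] [ 0.426  -0.1149  0.0738]
jarL [135.9 260.9  25.8  30.2] [398.7 212.   26.3  34.5] [0.4066 0.2108 0.0737]
```

View pics/c1.png

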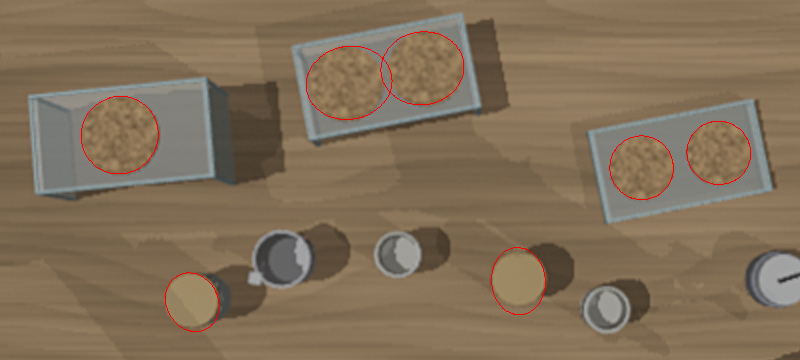

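View pics/c2.png

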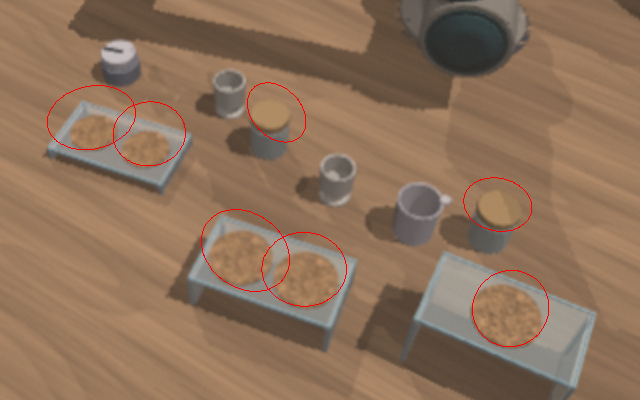

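The overlay shows good pad fits in the low and high stands in the top view. The scene-view fits spilled over. I'll use enlarged-picture centres instead: c1 pads (719,152), (641,167), (423,67), (349,83), (120,135), and c2 pads (94,131), (145,147), (243,258), (307,280), (507,315).

```bash
python3 - <<'E'
from h import *
mt,ms=model('top'),model('scene')
T={'lowR':(719,152,94,131),'lowL':(641,167,145,147),'midR':(423,67,243,258),'midL':(349,83,307,280),'high':(120,135,507,315),'jarR':(519,277,270,114),'jarL':(191,300,498,209),'cupR':(606,308,229,80),'cupL':(398,254,337,166),'beaker':(283,258,418,199),'lip':(255,278,446,199)}
P={}
for n,(a,b,c,d) in T.items():
    P[n]=tri(ray(mt,(a+80)/2-.25,(b+220)/2-.25),ray(ms,(c+300)/2-.25,(d+220)/2-.25)); print(n,P[n].round(4))
for s in('low','mid'):
    d=P[s+'L']-P[s+'R']; print(s,np.hypot(*d[:2]),np.degrees(np.arctan2(-d[0],d[1])))
E
```

```text
lowR [ 0.5634 -0.3328  0.0315]
lowL [ 0.548  -0.2507  0.0326]
midR [ 0.6471 -0.021   0.0679]
midL [0.6304 0.0571 0.0638]
high [0.5725 0.2786 0.1061]
jarR [ 0.4318 -0.1184  0.0733]
jarL [0.4087 0.2134 0.0684]
cupR [ 0.4006 -0.2077  0.0661]
cupL [0.4556 0.0035 0.0641]
beaker [0.4514 0.1199 0.07  ]
lip [0.4307 0.1493 0.0682]
low 0.08353092237971523 10.657843867899034
mid 0.07984559648178201 12.027497083519448
```

arm_command(rows=[[[-1,0.163,0.315,-0.031,0,0,76],[-1,0.163,0.315,-0.031,0,0,76],[-1,0.163,0.315,-0.031,0,0,76],[-1,0.163,0.315,-0.031,0,0,76],[-1,0.163,0.315,-0.031,0,0,76],[-1,0.163,0.315,-0.031,0,0,76],[-1,0.163,0.315,-0.031,0,0,76],[-1,0.163,0.315,-0.031,0,0,76]]])

```text
time: 0.95
tool_pos: [0.4014, -0.2033, 0.1997]
orientation: [-0.001, 0.683, 0.73, 0.001]
contact_force: [0.7, -1.3, 0.4]
grip_width: 0.0855
grip_force: 0.0
```

arm_command(rows=[[[-1,0,0,0,0,0,7.3],[-1,0,0,0,0,0,7.3],[-1,0,0,0,0,0,7.3]]])

```text
time: 1.25
tool_pos: [0.4004, -0.2087, 0.2002]
orientation: [-0.0, 0.641, 0.768, -0.0]
contact_force: [-0.3, 0.3, 0.7]
grip_width: 0.0853
grip_force: 0.0
```

```bash
python3 - <<'E'
from h import *
s=env.sense();print(s['time'],s['tool_pos'],R.from_quat(s['orientation'],scalar_first=True).as_matrix().round(3).tolist())
m=model('wrist');i=env.grab_frame('wrist');save('w1.png',i);np.save('w1.npy',i)
print(m['origin'].tolist(),m['R'].round(3).tolist()); 
for n,p in {'cupR':(.4006,-.2077,.06),'lowR':(.563,-.333,.025),'lowL':(.548,-.251,.025)}.items(): print(n,proj(m,p))
import pickle;pickle.dump(m,open('w1.pkl','wb'))
E
```

```text
1.25 [ 0.40041994 -0.20870735  0.20022826] [[-0.179, 0.984, -0.0], [0.984, 0.179, 0.0], [0.0, -0.0, -1.0]]
[0.38653937214463635, -0.12847758506526705, 0.34177181227259334] [[0.984, 0.17, 0.056], [0.179, -0.932, -0.314], [-0.001, 0.319, -0.948]]
cupR [277.12534462 195.62307648]
lowR [391.74864562 309.96230648]
lowL [400.59111902 246.71692832]
```

View pics/w1.png

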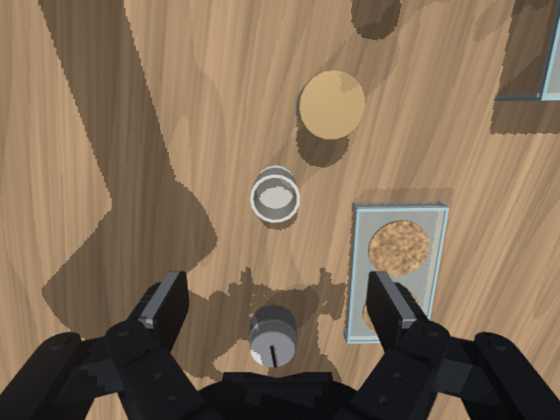

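The wrist view shows the cup rim at (275,198) and the low-left pad at (399,248), within about 2 mm of prediction.

arm_command(rows=[[[-1,-0.001,-0.001,-0.05,0,0,0],[-1,-0.001,-0.001,-0.1,0,0,0],[-1,-0.001,-0.001,-0.14,0,0,0],[-1,-0.001,-0.001,-0.165,0,0,0],[-1,-0.001,-0.001,-0.178,0,0,0],[-1,-0.001,-0.001,-0.178,0,0,0],[1,-0.001,-0.001,-0.178,0,0,0],[1,-0.001,-0.001,-0.178,0,0,0]]], grip_force=40)

```text
time: 2.1
tool_pos: [0.4002, -0.2105, 0.0233]
orientation: [0.001, 0.64, 0.768, 0.0]
contact_force: [0.6, -0.5, 0.0]
grip_width: 0.0591
grip_force: 0.0
```

arm_command(rows=[[[1,0,0,0,0,0,0],[1,0,0,0,0,0,0],[1,0,0,0,0,0,0],[1,0,0,0,0,0,0],[1,0,0,0,0,0,0]]])

```text
time: 2.6
tool_pos: [0.4002, -0.2104, 0.0235]
orientation: [0.001, 0.64, 0.769, -0.0]
contact_force: [-0.7, -0.7, 6.5]
grip_width: 0.0459
grip_force: 40.8
```

arm_command(rows=[[[1,0,0,0.02,0,0,0],[1,0,0,0.05,0,0,0],[1,0.015,-0.012,0.08,0,0,0],[1,0.045,-0.035,0.08,0,0,0],[1,0.08,-0.062,0.08,0,0,0],[1,0.115,-0.088,0.08,0,0,0],[1,0.145,-0.111,0.08,0,0,0],[1,0.1615,-0.1235,0.08,0,0,0]]])

```text
time: 3.4
tool_pos: [0.5637, -0.3353, 0.1024]
orientation: [0.002, 0.64, 0.768, 0.0]
contact_force: [-0.2, 0.1, -0.7]
grip_width: 0.0456
grip_force: 41.3
```

```bash
python3 - <<'E'
from h import *
s=env.sense();print(s['time'],s['tool_pos'],s['grip_width'],s['contact_force'])
m=model('wrist');i=env.grab_frame('wrist')
t=env.grab_frame('top')
save('w2.png',np.hstack([i[:,60:460],cv2.resize(t[130:270,300:433],(400,420),interpolation=cv2.INTER_CUBIC)]))
for n,p in {'lowR':(.5615,-.334,.025),'lowL':(.5465,-.2525,.025)}.items(): print(n,proj(m,p)-[60,0])
E
```

```text
3.4 [ 0.56371585 -0.33532316  0.10236385] 0.04563527248846979 [-0.17479883  0.11483984 -0.71809085]
lowR [213.65710326 217.70624656]
lowL [213.21453023  99.56265404]
```

View pics/w2.png

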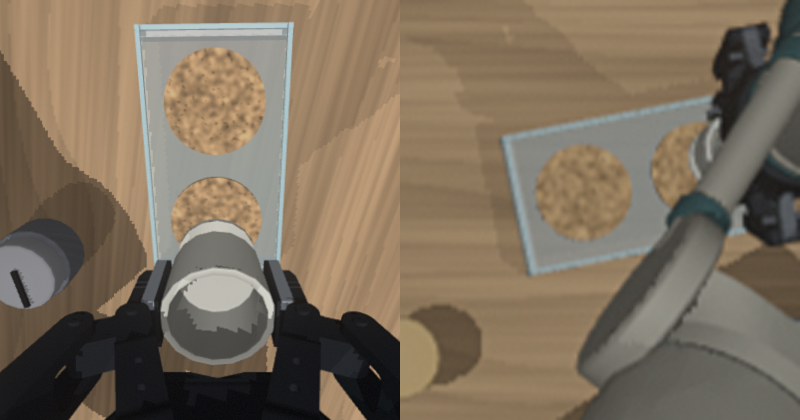

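The pads are at (215,100) and about (216,215), with the held cup's rim centred at column 218, so it is aligned over the right pad.

arm_command(rows=[[[1,0,0,-0.025,0,0,0],[1,0,0,-0.042,0,0,0],[1,0,0,-0.05,0,0,0],[1,0,0,-0.053,0,0,0],[1,0,0,-0.0545,0,0,0],[1,0,0,-0.0545,0,0,0]]])

```text
time: 4.1
tool_pos: [0.5614, -0.3334, 0.0489]
orientation: [0.001, 0.64, 0.769, 0.0]
contact_force: [0.2, -0.6, 0.1]
grip_width: 0.0461
grip_force: 41.3
```

arm_command(rows=[[[1,0,0,-0.0007,0,0,0],[1,0,0,-0.0014,0,0,0],[1,0,0,-0.002,0,0,0],[1,0,0,-0.002,0,0,0]]])

```text
time: 4.5
tool_pos: [0.5618, -0.3338, 0.0485]
orientation: [0.002, 0.64, 0.769, 0.0]
contact_force: [-2.8, 1.3, 9.7]
grip_width: 0.0457
grip_force: 42.1
```

arm_command(rows=[[[-1,0,0,0,0,0,0],[-1,0,0,0.001,0,0,0],[-1,0,0,0.002,0,0,0],[-1,0,0,0.002,0,0,0],[-1,0,0,0.03,0,0,0],[-1,0,0,0.08,0,0,0],[-1,0,0,0.13,0,0,0],[-1,0,0.03,0.15,0,0,0]]])

```text
time: 5.3
tool_pos: [0.5635, -0.3077, 0.2011]
orientation: [0.006, 0.641, 0.768, -0.0]
contact_force: [0.3, 0.7, 0.4]
grip_width: 0.0853
grip_force: 0.0
```

arm_command(rows=[[[-1,-0.107,0.306,0,0,0,0],[-1,-0.107,0.306,0,0,0,0],[-1,-0.107,0.306,0,0,0,0],[-1,-0.107,0.306,0,0,0,0],[-1,-0.107,0.306,0,0,0,0],[-1,-0.107,0.306,0,0,0,0],[-1,-0.107,0.306,0,0,0,0],[-1,-0.107,0.306,0,0,0,0]]])

```text
time: 6.1
tool_pos: [0.4522, 0.0056, 0.1959]
orientation: [-0.001, 0.638, 0.77, 0.0]
contact_force: [0.4, -0.9, -0.1]
grip_width: 0.0854
grip_force: 0.0
```

```bash
cat > look.py <<'E'
from h import *; import sys
s=env.sense();print(s['time'],s['tool_pos'],s['grip_width'],s['contact_force'])
m=model('wrist');i=env.grab_frame('wrist');t=env.grab_frame('scene')
save(sys.argv[1],np.hstack([cv2.resize(i,(480,360)),cv2.resize(t[80:380,100:460],(320,267))[:, :] if 0 else cv2.copyMakeBorder(cv2.resize(t[100:340,150:470],(320,240)),0,120,0,0,cv2.BORDER_CONSTANT)]))
P={'cupL':(.4545,.002,.06),'jarR':(.4305,-.120,.07),'jarL':(.408,.212,.07),'beaker':(.4505,.1185,.066),'lowL':(.5465,-.2525,.025),'midR':(.646,-.0225,.065),'midL':(.629,.055,.065),'high':(.571,.277,.105)}
for n,p in P.items():
    q=proj(m,p)
    if 0<q[0]<560 and 0<q[1]<420: print(n,(q*480/560).round(1), 'mm/px',round(560/480/m['mtx'][0,0]*1000*(m['R'].T@(np.array(p)-m['origin']))[2],2))
E
python3 look.py w3.png
```

```text
6.1 [0.45218798 0.00558837 0.19589444] 0.08539018641265358 [ 0.37291257 -0.873135   -0.14102181]
cupL [238.7 173.3] mm/px 1.08
jarR [199.6 269. ] mm/px 1.18
beaker [258.   56.2] mm/px 0.92
lowL [266.7 333.7] mm/px 1.52
midR [399.6 224.6] mm/px 1.13
midL [411.9 156.8] mm/px 1.04
```

View pics/w3.png

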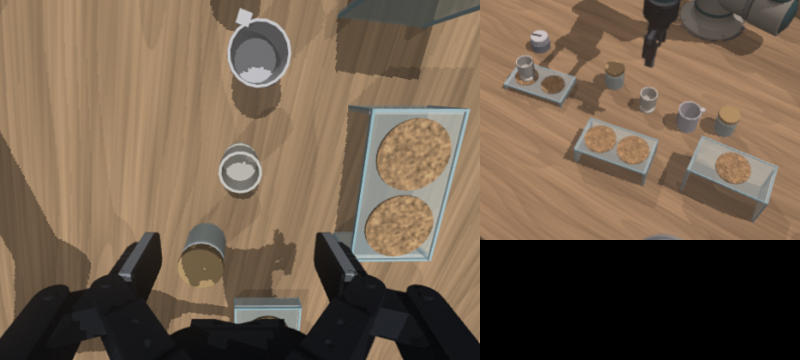

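The placed cup stands on the right low pad. The next cup's rim is at (240,172), the beaker rim at (259,54), and the middle pads at (400,225) and (415,153).

arm_command(rows=[[[-1,0.0005,0.001,-0.03,0,0,0],[-1,0.0005,0.001,-0.08,0,0,0],[-1,0.0005,0.001,-0.13,0,0,0],[-1,0.0005,0.001,-0.16,0,0,0],[-1,0.0005,0.001,-0.175,0,0,0],[-1,0.0005,0.001,-0.175,0,0,0],[1,0.0005,0.001,-0.175,0,0,0],[1,0.0005,0.001,-0.175,0,0,0]]])

```text
time: 7.0
tool_pos: [0.456, 0.003, 0.0218]
orientation: [0.001, 0.64, 0.768, 0.001]
contact_force: [-0.4, -0.2, 0.2]
grip_width: 0.0592
grip_force: 0.0
```

arm_command(rows=[[[1,0,0,0,0,0,0],[1,0,0,0,0,0,0],[1,0,0,0,0,0,0],[1,0,0,0,0,0,0],[1,0,0,0,0,0,0]]])

```text
time: 7.5
tool_pos: [0.4557, 0.0033, 0.0222]
orientation: [0.002, 0.64, 0.769, 0.001]
contact_force: [-0.7, -1.0, 6.7]
grip_width: 0.0468
grip_force: 40.9
```

```bash
python3 - <<'E'
from h import *; import pickle
m=pickle.load(open('w1.pkl','rb')); print(onz(m,332,105,.07), onz(m,275,198,.06))
E
```

```text
[ 0.43069999 -0.12050584  0.07      ] [ 0.39905663 -0.21032846  0.06      ]
```

arm_command(rows=[[[1,0,0,0.02,0,0,0],[1,0,0,0.055,0,0,0],[1,0,0,0.095,0,0,0],[1,0.01,-0.025,0.12,0,0,0],[1,0.025,-0.065,0.12,0,0,0],[1,0.04,-0.11,0.12,0,0,0],[1,0.056,-0.155,0.12,0,0,0],[1,0.072,-0.2,0.12,0,0,0]]])

```text
time: 8.3
tool_pos: [0.5269, -0.1977, 0.1414]
orientation: [0.0, 0.64, 0.769, 0.0]
contact_force: [0.1, 1.4, -2.2]
grip_width: 0.0472
grip_force: 41.4
```

arm_command(rows=[[[1,0.0135,-0.036,0,0,0,0],[1,0.0195,-0.052,-0.005,0,0,0],[1,0.0195,-0.0555,-0.025,0,0,0],[1,0.0195,-0.0555,-0.055,0,0,0],[1,0.0195,-0.0555,-0.08,0,0,0],[1,0.0195,-0.0555,-0.09,0,0,0],[1,0.0195,-0.0555,-0.093,0,0,0],[1,0.0195,-0.0555,-0.093,0,0,0]]])

```text
time: 9.1
tool_pos: [0.5457, -0.2509, 0.0482]
orientation: [-0.0, 0.64, 0.769, 0.0]
contact_force: [0.5, 1.0, -1.1]
grip_width: 0.0471
grip_force: 41.4
```

arm_command(rows=[[[1,0.001,-0.001,-0.0008,0,0,0],[1,0.001,-0.001,-0.0016,0,0,0],[1,0.001,-0.001,-0.0022,0,0,0],[1,0.001,-0.001,-0.0022,0,0,0]]])

```text
time: 9.5
tool_pos: [0.548, -0.2531, 0.0472]
orientation: [0.001, 0.64, 0.769, 0.0]
contact_force: [-0.3, 0.6, 6.3]
grip_width: 0.0473
grip_force: 41.7
```

arm_command(rows=[[[-1,0,0,0,0,0,0],[-1,0,0,0.001,0,0,0],[-1,0,0,0.002,0,0,0],[-1,0,0,0.002,0,0,0],[-1,0,0,0.03,0,0,0],[-1,0,0,0.08,0,0,0],[-1,0,0,0.13,0,0,0],[-1,0,0.03,0.15,0,0,0]]])

```text
time: 10.3
tool_pos: [0.5498, -0.2267, 0.2008]
orientation: [0.005, 0.641, 0.768, 0.0]
contact_force: [0.6, 0.3, -0.1]
grip_width: 0.0852
grip_force: 0.0
```

arm_command(rows=[[[-1,-0.117,0.103,0.003,0,0,0],[-1,-0.117,0.103,0.003,0,0,0],[-1,-0.117,0.103,0.003,0,0,0],[-1,-0.117,0.103,0.003,0,0,0],[-1,-0.117,0.103,0.003,0,0,0],[-1,-0.117,0.103,0.003,0,0,0]]])

```text
time: 10.9
tool_pos: [0.4313, -0.1205, 0.1991]
orientation: [0.001, 0.64, 0.769, 0.0]
contact_force: [-0.2, -0.0, -0.5]
grip_width: 0.0853
grip_force: 0.0
```

```bash
python3 look.py w4.png
```

```text
10.9 [ 0.43133801 -0.12051413  0.19910447] 0.08525683464170995 [-0.16608791 -0.04329622 -0.46072837]
cupL [284.1  51.2] mm/px 0.95
jarR [236.2 170.6] mm/px 1.05
lowL [301.2 265.5] mm/px 1.39
midR [462.1 115.7] mm/px 1.0
```

View pics/w4.png

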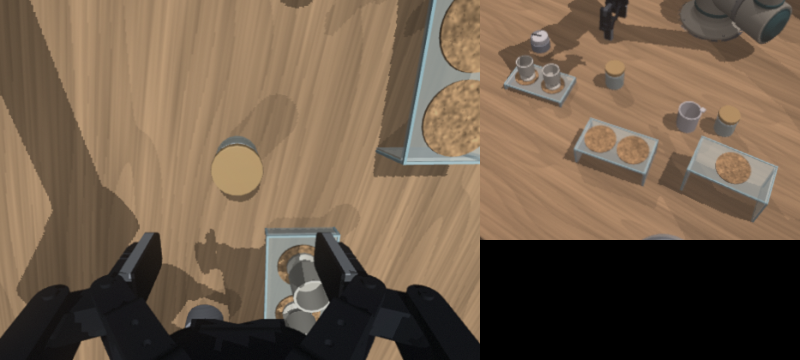

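Both cups stand on the low pads, and the jar lid is at (237,171), as predicted.

arm_command(rows=[[[-1,0,0,-0.03,0,0,0],[-1,0,0,-0.08,0,0,0],[-1,0,0,-0.13,0,0,0],[-1,0,0,-0.165,0,0,0],[-1,0,0,-0.181,0,0,0],[-1,0,0,-0.181,0,0,0],[1,0,0,-0.181,0,0,0],[1,0,0,-0.181,0,0,0]]], grip_force=50)

```text
time: 11.8
tool_pos: [0.4315, -0.1206, 0.0185]
orientation: [0.001, 0.64, 0.768, 0.0]
contact_force: [0.4, -0.6, 0.4]
grip_width: 0.0591
grip_force: 0.0
```

arm_command(rows=[[[1,0,0,0,0,0,0],[1,0,0,0,0,0,0],[1,0,0,0,0,0,0],[1,0,0,0,0,0,0],[1,0,0,0,0,0,0]]])

```text
time: 12.3
tool_pos: [0.4312, -0.1205, 0.0188]
orientation: [0.002, 0.64, 0.769, 0.0]
contact_force: [-1.4, -1.7, 6.3]
grip_width: 0.054
grip_force: 51.5
```

arm_command(rows=[[[1,0,0,0.02,0,0,0],[1,0,0,0.055,0,0,0],[1,0,0,0.095,0,0,0],[1,0.025,0.011,0.12,0,0,0],[1,0.06,0.027,0.12,0,0,0],[1,0.1,0.045,0.12,0,0,0],[1,0.14,0.064,0.12,0,0,0],[1,0.175,0.08,0.12,0,0,0]]])

```text
time: 13.1
tool_pos: [0.6065, -0.0383, 0.1377]
orientation: [0.0, 0.64, 0.769, 0.0]
contact_force: [0.0, -0.9, -0.7]
grip_width: 0.0538
grip_force: 53.2
```

arm_command(rows=[[[1,0.027,0.012,0,0,0,0],[1,0.0385,0.017,0,0,0,0],[1,0.0405,0.018,-0.015,0,0,0],[1,0.0405,0.018,-0.035,0,0,0],[1,0.0405,0.018,-0.047,0,0,0],[1,0.0405,0.018,-0.053,0,0,0],[1,0.0405,0.018,-0.053,0,0,0]]])

```text
time: 13.8
tool_pos: [0.6438, -0.0222, 0.0846]
orientation: [-0.001, 0.64, 0.768, -0.001]
contact_force: [0.1, -0.6, -0.5]
grip_width: 0.0539
grip_force: 53.4
```

```bash
python3 look.py w5.png
```

```text
13.8 [ 0.64382568 -0.02222061  0.08457358] 0.053929963965475156 [ 0.10974835 -0.56751011 -0.54902034]
midR [239.9 219.9] mm/px 0.67
midL [235.6  95. ] mm/px 0.57
```

View pics/w5.png

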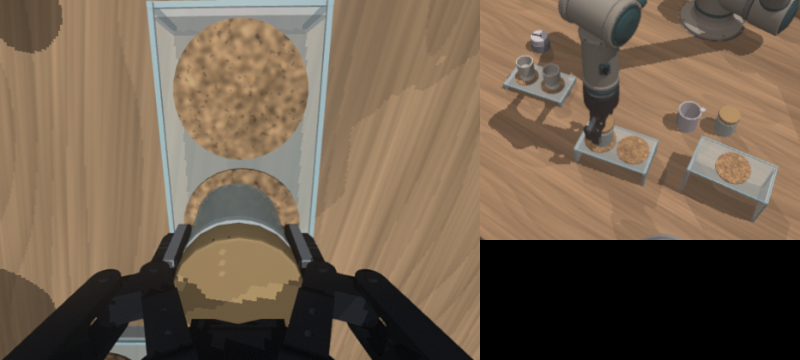

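The left middle pad is at (241,88), about 4 mm further left than predicted, so it lies at (0.632, 0.059). The jar's base sits inside the right pad, with pad margins visible on three sides.

arm_command(rows=[[[1,0.001,-0.001,-0.0008,0,0,0],[1,0.001,-0.001,-0.0016,0,0,0],[1,0.001,-0.001,-0.0024,0,0,0],[1,0.001,-0.001,-0.0024,0,0,0]]])

```text
time: 14.3
tool_pos: [0.6462, -0.023, 0.084]
orientation: [0.0, 0.64, 0.769, -0.0]
contact_force: [-3.5, -0.7, 7.2]
grip_width: 0.0536
grip_force: 53.5
```

arm_command(rows=[[[-1,0,0,0,0,0,0],[-1,0,0,0.001,0,0,0],[-1,0,0,0.002,0,0,0],[-1,0,0,0.002,0,0,0],[-1,0,0,0.03,0,0,0],[-1,0,0,0.08,0,0,0],[-1,0,0,0.116,0,0,0],[-1,-0.03,0.03,0.116,0,0,0]]])

```text
time: 15.1
tool_pos: [0.6239, 0.0041, 0.2043]
orientation: [0.008, 0.641, 0.767, 0.004]
contact_force: [-0.0, 1.1, -0.1]
grip_width: 0.0856
grip_force: 0.0
```

arm_command(rows=[[[-1,-0.207,0.206,0,0,0,0],[-1,-0.207,0.206,0,0,0,0],[-1,-0.207,0.206,0,0,0,0],[-1,-0.207,0.206,0,0,0,0],[-1,-0.207,0.206,0,0,0,0],[-1,-0.207,0.206,0,0,0,0],[-1,-0.207,0.206,0,0,0,0],[-1,-0.207,0.206,0,0,0,0]]])

```text
time: 15.9
tool_pos: [0.4092, 0.2139, 0.1985]
orientation: [0.001, 0.639, 0.769, 0.0]
contact_force: [-0.1, -0.4, 0.3]
grip_width: 0.0852
grip_force: 0.0
```

```bash
python3 look.py w6.png
```

```text
15.9 [0.40921953 0.2138608  0.19847448] 0.08516103774309622 [-0.14653827 -0.42799861  0.32645983]
cupL [241.3 323.2] mm/px 1.34
jarL [235.6 173. ] mm/px 1.05
beaker [256.5 252.5] mm/px 1.18
midR [371.  357.4] mm/px 1.39
midL [379.3 313.8] mm/px 1.3
high [427.3 148.4] mm/px 0.89
```

View pics/w6.png

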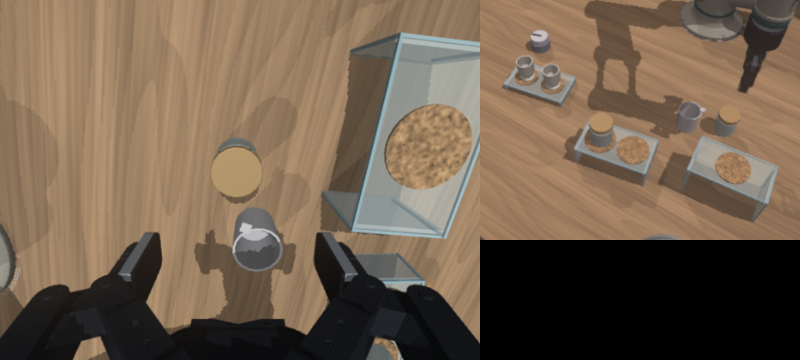

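The jar lid is at (237,171) and the high pad at (430,146), and the first jar stands on the middle stand.

arm_command(rows=[[[-1,0,0,-0.03,0,0,0],[-1,0,0,-0.08,0,0,0],[-1,0,0,-0.13,0,0,0],[-1,0,0,-0.165,0,0,0],[-1,0,0,-0.181,0,0,0],[-1,0,0,-0.181,0,0,0],[1,0,0,-0.181,0,0,0],[1,0,0,-0.181,0,0,0]]])

```text
time: 16.8
tool_pos: [0.411, 0.2132, 0.0183]
orientation: [0.001, 0.64, 0.768, 0.001]
contact_force: [-1.5, 0.0, 2.6]
grip_width: 0.0587
grip_force: 0.8
```

arm_command(rows=[[[1,0,0,0,0,0,0],[1,0,0,0,0,0,0],[1,0,0,0,0,0,0],[1,0,0,0,0,0,0],[1,0,0,0,0,0,0]]])

```text
time: 17.3
tool_pos: [0.4103, 0.2133, 0.0185]
orientation: [0.001, 0.64, 0.769, 0.001]
contact_force: [-1.5, -1.7, 6.9]
grip_width: 0.0536
grip_force: 51.4
```

arm_command(rows=[[[1,0,0,0.02,0,0,0],[1,0,0,0.06,0,0,0],[1,0,0,0.105,0,0,0],[1,0.01,-0.007,0.14,0,0,0],[1,0.04,-0.028,0.15,0,0,0],[1,0.077,-0.0535,0.15,0,0,0],[1,0.114,-0.079,0.15,0,0,0],[1,0.151,-0.105,0.15,0,0,0]]])

```text
time: 18.1
tool_pos: [0.5618, 0.1075, 0.168]
orientation: [0.001, 0.64, 0.769, 0.001]
contact_force: [0.6, 1.2, -1.0]
grip_width: 0.0537
grip_force: 53.4
```

arm_command(rows=[[[1,0.037,-0.026,0,0,0,0],[1,0.06,-0.042,0,0,0,0],[1,0.0705,-0.0493,-0.01,0,0,0],[1,0.0705,-0.0493,-0.035,0,0,0],[1,0.0705,-0.0493,-0.062,0,0,0],[1,0.0705,-0.0493,-0.077,0,0,0],[1,0.0705,-0.0493,-0.083,0,0,0],[1,0.0705,-0.0493,-0.083,0,0,0]]])

```text
time: 18.9
tool_pos: [0.6293, 0.0599, 0.0841]
orientation: [-0.001, 0.639, 0.769, -0.0]
contact_force: [0.5, 0.2, -1.7]
grip_width: 0.0545
grip_force: 53.5
```

arm_command(rows=[[[1,0,0,0,0,0,0],[1,0,0,0,0,0,0]]])

```text
time: 19.1
tool_pos: [0.6307, 0.0595, 0.0843]
orientation: [0.0, 0.64, 0.769, 0.0]
contact_force: [0.2, 1.6, -2.5]
grip_width: 0.0537
grip_force: 53.6
```

```bash
python3 look.py w7.png
```

```text
19.1 [0.63073021 0.05948933 0.08434415] 0.0536725283647726 [ 0.23288624  1.64213342 -2.46751075]
midR [237. 317.] mm/px 0.76
midL [233.  224.6] mm/px 0.67
```

View pics/w7.png

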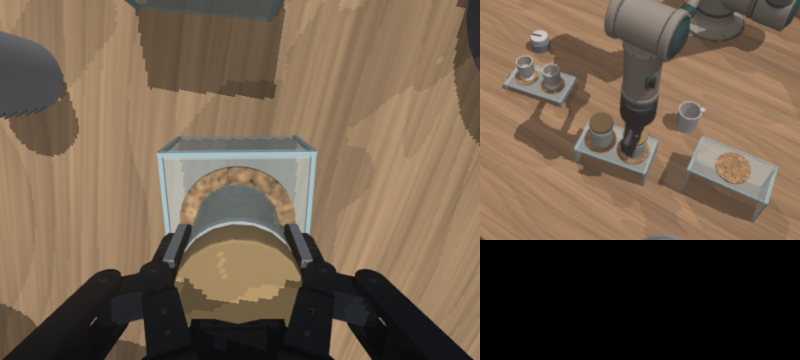

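The jar's base is centred on the left pad: pad columns 179–297, jar columns 194–283.

arm_command(rows=[[[1,0,0,-0.0008,0,0,0],[1,0,0,-0.0016,0,0,0],[1,0,0,-0.0022,0,0,0],[1,0,0,-0.0022,0,0,0]]])

```text
time: 19.6
tool_pos: [0.631, 0.0591, 0.0836]
orientation: [0.0, 0.64, 0.769, 0.0]
contact_force: [-2.4, -1.0, 6.6]
grip_width: 0.0542
grip_force: 53.4
```

arm_command(rows=[[[-1,0,0,0,0,0,0],[-1,0,0,0.001,0,0,0],[-1,0,0,0.002,0,0,0],[-1,0,0,0.002,0,0,0],[-1,0,0,0.03,0,0,0],[-1,0,0,0.08,0,0,0],[-1,0,0,0.116,0,0,0],[-1,-0.03,0.01,0.116,0,0,0]]])

```text
time: 20.4
tool_pos: [0.6081, 0.068, 0.204]
orientation: [0.006, 0.64, 0.768, 0.005]
contact_force: [0.2, 0.5, -0.1]
grip_width: 0.0851
grip_force: 0.0
```

arm_command(rows=[[[-1,-0.149,0.0515,0,0,0,0],[-1,-0.149,0.0515,0,0,0,0],[-1,-0.149,0.0515,0,0,0,0],[-1,-0.149,0.0515,0,0,0,0],[-1,-0.149,0.0515,0,0,0,0],[-1,-0.149,0.0515,0,0,0,0]]])

```text
time: 21.0
tool_pos: [0.4535, 0.1204, 0.1985]
orientation: [0.001, 0.64, 0.769, 0.001]
contact_force: [0.3, -0.5, 0.4]
grip_width: 0.0854
grip_force: 0.0
```

```bash
python3 look.py w8.png
```

```text
21.0 [0.45354575 0.12041633 0.19850406] 0.08536547431537447 [ 0.25184305 -0.47166142  0.44574137]
cupL [220.2 260.4] mm/px 1.22
jarR [187.3 338.3] mm/px 1.32
jarL [206.6  70.8] mm/px 0.93
beaker [233.7 171.6] mm/px 1.06
midR [363.9 301. ] mm/px 1.28
midL [372.1 247.8] mm/px 1.18
high [420.8  21.9] mm/px 0.77
```

View pics/w8.png

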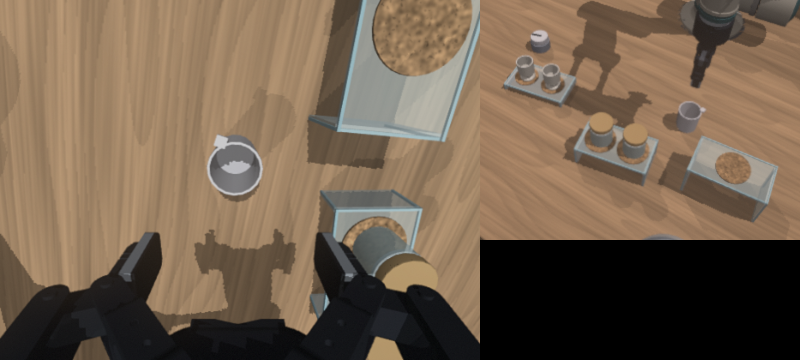

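Both jars stand on the middle pads. The beaker rim is at (235,168), with its lip at (221,143), clear of the fingers.

arm_command(rows=[[[-1,0,0.0015,-0.03,0,0,0],[-1,0,0.0015,-0.08,0,0,0],[-1,0,0.0015,-0.13,0,0,0],[-1,0,0.0015,-0.165,0,0,0],[-1,0,0.0015,-0.18,0,0,0],[-1,0,0.0015,-0.18,0,0,0],[1,0,0.0015,-0.18,0,0,0],[1,0,0.0015,-0.18,0,0,0]]], grip_force=35)

```text
time: 21.9
tool_pos: [0.4536, 0.122, 0.0189]
orientation: [0.001, 0.64, 0.768, 0.001]
contact_force: [-1.0, -0.2, 1.8]
grip_width: 0.0588
grip_force: 6.2
```

arm_command(rows=[[[1,0,0,0,0,0,0],[1,0,0,0,0,0,0],[1,0,0,0,0,0,0],[1,0,0,0,0,0,0],[1,0,0,0,0,0,0]]])

```text
time: 22.4
tool_pos: [0.4534, 0.1221, 0.0191]
orientation: [0.001, 0.64, 0.769, 0.001]
contact_force: [1.3, -0.3, 6.5]
grip_width: 0.058
grip_force: 36.6
```

arm_command(rows=[[[1,0,0,0.02,0,0,0],[1,0,0,0.06,0,0,0],[1,0,0,0.105,0,0,0],[1,0,0,0.145,0,0,0],[1,0.006,0.008,0.16,0,0,0],[1,0.025,0.033,0.16,0,0,0],[1,0.05,0.066,0.16,0,0,0],[1,0.077,0.101,0.16,0,0,0]]])

```text
time: 23.2
tool_pos: [0.5289, 0.2236, 0.1784]
orientation: [0.0, 0.64, 0.768, -0.0]
contact_force: [1.8, 0.4, -0.4]
grip_width: 0.058
grip_force: 37.9
```

arm_command(rows=[[[1,0.025,0.033,0,0,0,0],[1,0.038,0.05,0,0,0,0],[1,0.0425,0.056,-0.01,0,0,0],[1,0.0425,0.056,-0.03,0,0,0],[1,0.0425,0.056,-0.045,0,0,0],[1,0.0425,0.056,-0.052,0,0,0],[1,0.0425,0.056,-0.0525,0,0,0],[1,0.0425,0.056,-0.0525,0,0,0]]])

```text
time: 24.0
tool_pos: [0.5709, 0.2783, 0.1254]
orientation: [-0.0, 0.64, 0.768, -0.0]
contact_force: [0.1, 1.2, -0.5]
grip_width: 0.0578
grip_force: 37.3
```

arm_command(rows=[[[1,0,0,0,0,0,0],[1,0,0,0,0,0,0]]])

```text
time: 24.2
tool_pos: [0.5716, 0.2788, 0.1258]
orientation: [0.0, 0.64, 0.768, 0.0]
contact_force: [0.1, -0.2, -0.3]
grip_width: 0.0582
grip_force: 37.3
```

```bash
python3 look.py w9.png
```

```text
24.2 [0.57156777 0.27880717 0.12579736] 0.05823764506397778 [ 0.11634113 -0.20888489 -0.33497116]
jarL [ 32.6 237.3] mm/px 0.84
beaker [ 86.  324.6] mm/px 0.97
high [235.5 220.3] mm/px 0.67
```

View pics/w9.png

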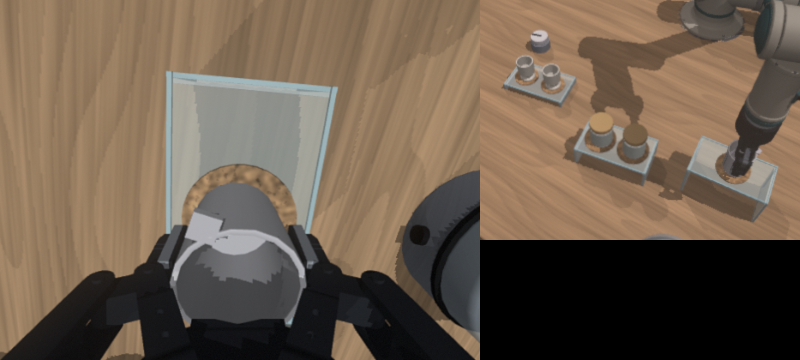

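The beaker's base (columns about 193–286) is centred on the high pad (183–297).

arm_command(rows=[[[1,0,0,-0.0008,0,0,0],[1,0,0,-0.0016,0,0,0],[1,0,0,-0.0024,0,0,0],[1,0,0,-0.003,0,0,0],[1,0,0,-0.003,0,0,0]]])

```text
time: 24.8
tool_pos: [0.5716, 0.2791, 0.1239]
orientation: [0.0, 0.64, 0.769, 0.0]
contact_force: [-2.6, -1.2, 6.4]
grip_width: 0.0578
grip_force: 37.3
```

arm_command(rows=[[[-1,0,0,0,0,0,0],[-1,0,0,0.001,0,0,0],[-1,0,0,0.002,0,0,0],[-1,0,0,0.002,0,0,0],[-1,0,0,0.03,0,0,0],[-1,0,0,0.07,0,0,0],[-1,0,0,0.12,0,0,0],[-1,0,0,0.12,0,0,0]]])

```text
time: 25.6
tool_pos: [0.5753, 0.2805, 0.2504]
orientation: [0.004, 0.64, 0.769, 0.006]
contact_force: [0.8, 0.4, 0.4]
grip_width: 0.0854
grip_force: 0.0
```

arm_command(rows=[[[-1,-0.25,0,0,0,0,0],[-1,-0.25,0,0,0,0,0],[-1,-0.25,0,0,0,0,0],[-1,-0.25,0,0,0,0,0],[-1,-0.25,0,0,0,0,0],[-1,-0.25,0,0,0,0,0],[-1,-0.25,0,0,0,0,0],[-1,-0.25,0,0,0,0,0]]])

```text
time: 26.4
tool_pos: [0.3227, 0.2794, 0.2427]
orientation: [0.0, 0.64, 0.769, 0.001]
contact_force: [0.0, 0.3, 0.3]
grip_width: 0.0854
grip_force: 0.0
```

```bash
python3 - <<'E'
from h import *
print(env.sense()['time'])
t=env.grab_frame('top');s=env.grab_frame('scene')
f=lambda a:cv2.resize(a,(400,300),interpolation=cv2.INTER_CUBIC)
save('fin.png',np.vstack([np.hstack([f(s[120:300,160:400]),f(s[200:335,290:470])]),np.hstack([f(t[100:280,30:270]),f(t[100:280,225:465])])]))
E
```

```text
26.4
```

View pics/fin.png

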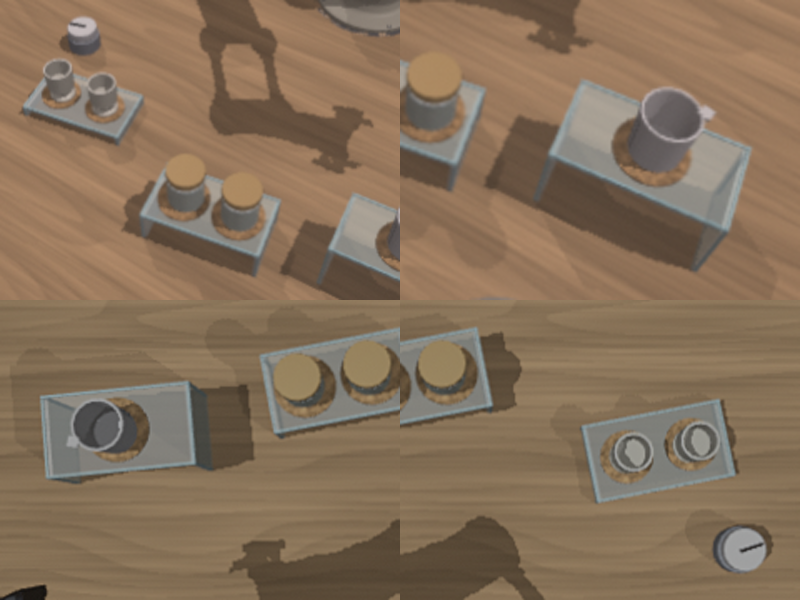

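All five stand upright on their own pads, and the timer is where it was. The arm is clear of everything, so I'm handing in.

```bash
python3 -c "
from bench import env
print(env.job_done())"
```

```text
the job is handed in; nothing more can be done
None
```

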